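Slide the valet tray back through the gap beside the drawer unit

TASK

Without picking anything up, line the bamboo tray up with the narrow gap between the drawer unit and the glass jar, and push it along the shelf through that gap until its far end rests squarely against the shoe stand behind. The ring holder must stay standing in the tray, and everything else on the shelf stays where it is; do not ram the glass jar.

Things in the scene. Friction and masses are not known exactly. Their poses are not given: they have to be found in the camera images.
- tray: Open rectangular bamboo tray lying loose on the shelf, about 0.45 kg: 110 mm along its x, 126 mm across (its y), 36 high, walls and floor 6 mm, corners rounded 6 mm. Origin: centre of its underside. Only to be pushed along, never lifted or tipped. It starts before the gap, up to 60 mm to either side of its centre line and turned up to 0.35 rad from it, one of its 126 mm sides towards the gap.
- ring_holder: Pale silicone ring holder with two rings on it, a slender cone 58 mm high on a 48 mm round foot, 50 g, standing loose on the tray's floor near its middle. Origin: centre of its underside. Its top is 64 mm above the shelf.
- drawer_unit: White plastic three-drawer unit, castors braked: it never moves. 180 mm deep (its x), 160 wide (its y), 200 high; upright edges rounded 8 mm. Origin: centre of its footprint at shelf height; x runs from drawer fronts to back, away from the robot, y to the left. Its flat left side (y = 80 mm) is the right side of the gap, whose centre line is parallel to x at y = 145 mm in this frame.
- jar: Round glass jar with a steel screw-top lid, cedar balls inside, 90 mm in diameter, 76 mm high, fixed on its anti-slip foot: it does not move. Origin: centre of its underside. It stands to the left of the drawer unit, at x = -75 mm, y = 255 mm in that unit's frame, so the gap between them is 130 mm wide at its narrowest, 4 mm more than the tray.
- shoe_stand: Low bamboo shoe stand behind the gap, square to the drawer unit; heavy, never moves. 120 mm deep (its x), 340 wide (its y), 45 high, two cedar shoe trees on its left half. Origin: foot of its straight near face, where the gap's centre line meets it (x = 50 mm in the drawer unit's frame). The tray comes to rest against that face, its centre then 55 mm before it (x = -5 mm in that frame).
- polish_tin: Round flat steel shoe-polish tin, 72 mm in diameter, 24 mm high, loose. Origin: centre of its underside. Bystander: leave alone.
- cologne: Amber glass cologne bottle with a black cap, 48 mm in diameter, 105 mm high, loose. Origin: centre of its underside. Bystander: leave alone.
- candle: White ceramic candle pot with a small lid knob, 64 mm in diameter, 70 mm high, loose. Origin: centre of its underside. Bystander: leave alone.
- clothes_brush: Dark wooden clothes brush lying bristles down, 160 x 45 x 32 mm, loose. Origin: centre of its underside, x along its length. Bystander: leave alone.
- shoe_horn: Bamboo shoe horn lying flat, 194 mm long (its x), 20 to 40 mm wide, 6 to 11 mm thick, loose. Origin: centre of its underside. Bystander: leave alone.
- hanger_hook: Chrome hanger hook lying flat, about 145 mm long (its x), 8 mm bar bent to a 60 mm crook. Origin: on its shank at shelf height. Bystander: leave alone.
There are look-alikes about, which are no part of the job. There is more than one size of the tray; the job needs the middle-sized.

How it is judged:
By the outcome, as a careful person would: the job done as asked, in the order asked, and still so for the second after the job is handed in, with the robot touching nothing.
It also fails if it takes over 72 s, if anything falls off the work surface, if the arm or the gripper's body presses on something with over 40 N, if the wrist force passes 120 N, or if a joint passes its speed limit or range.

ROBOT

A 7-joint arm with a two-finger parallel gripper is mounted at the origin on the work surface. World frame = base frame: x ahead of the robot, y to its left, z up, the work surface at z = 0. Lengths are in m, angles in degrees, forces in N, time in s.
With the tool pointing down it reaches from about 0.425 to 0.875 m from the base axis. Payload 4.7 kg.
Tool frame: the origin (TCP) lies at the very end of the fingers, on their centre line; the grasp point (between the pads) lies 19 mm behind it; z points along the fingers, y is the direction in which the jaws open and shut (so a half turn about z gives the same grasp; the last joint's range is limited). The gripper opens to 87 mm and grips with 3 to 60 N. Pads are 19 mm wide; open, the fingers measure 117 mm over their backs; the gripper's body (75 mm by 190 mm) begins 51 mm behind the grasp point.
Start: joints at [-64.509, 18.392, -4.016, 83.108, 1.295, 78.541, -3.26], TCP at [0.271, 0.591, 0.223] pointing down, gripper open.
Joint ranges: [-163.93, 163.93], [-17.29, 119.83], [-79.2, 71.16], [3.27, 140.29], [-89.18, 269.18], [5.43, 117.66], [-154.24, 154.24]. Speed limits (degrees/s): [147.25, 147.25, 180, 180, 180, 180, 180].

INTERFACE

Orientations are given as [roll, pitch, yaw] about the fixed x, y, z axes, in that order (R = Rz(yaw) Ry(pitch) Rx(roll)).
In Python, from cell import * gives the robot as it stands.
- The arm moves only by the tool arm_command, never from a script. Its argument "targets" is a list that holds one entry, the list of rows, each a list of 7 numbers: the shift along the tool's x, y, z in m, then the turn, a rotation vector about the tool's x, y, z in degrees, then the gripper's target within -1 to 1 (shut at 1, half-way at 0, fully open at -1). In form: [[[tx, ty, tz, rx, ry, rz, claw], ...]]. A call has 1 to 10 rows; each row is the pose to reach, as a shift and turn from the pose commanded when the call began, along the tool's axes at that moment; what a row does not reach only later rows make up. A row lasts 1/10 s, in which the tool goes at most 50 mm and 8.59 degrees, less where a joint would pass 70% of its speed; a pose out of reach is approached as far as the arm can. A call with a gripper value outside its range is refused whole. The fingers move at their own pace and stop on an object; "newtons" is the grip in N (left out, the last holds). Time passes only in rows, so rows that repeat a pose let the fingers close. It gives the time, the measured TCP pose, the force and the opening at its end, in the units of the state.
- get_obs(): the state, without advancing time (a new reading comes with each control period).
- read_camera(name): name is "side" or "top" or "wrist"; returns a dict with "img" (384x512x3 uint8, red, green, blue), "z_map" (384x512 float32, m along the optical axis (not along the pixel's ray), 0 where there is no reading), "K" (3x3 intrinsics, pixels), "origin" and "attitude" of the camera in the world. Camera axes: x right, y down, z forward; pixel columns grow to the right and rows downward; lengths in m; the calibration is good to about 2 mm. A picture is of the moment at which its call begins.
- sign_off(): hands the job in, once; it reports no verdict.
Trained networks look in the newest picture that a camera, given by its name, has taken for a name from the list of things; names that differ only in an ending like _2 or _b are one class to them, and where a whole thing is asked for, a point or a joint stands for the part that bears it (a point fixed in the world has none). Each returns a list of dicts, best first, with "conf" (0 to 1); they miss things now and then, are a little off and sometimes report something else, mostly with a low value. They report only what shows in the picture. A call takes as long as a camera call. They do not tell look-alikes from the thing itself.
- search_frame(thing, camera): "position" ([column, row] in pixels, amid what is visible of it).
The state is a dict: "time_s": time; "qpos": joint angles; "joint_velocities": joint speeds; "effort": joint torques, N m; "tool_pos": TCP position; "tool_rot": TCP orientation; "force": force on the tool from outside, world axes, zero at the start; "wrist_torque": the same for the moment, N m; "grip_width": finger opening in m.
Only numpy, scipy, OpenCV 4.12 (cv2) and the standard library are available. Lean on these libraries where they do the work, as an engineer would, in place of code of your own. Each camera call takes 0.05 s, during which the arm holds its last target.

## Working session

There is one attempt and no reset: what is moved stays moved. The work goes in short steps, Python scripts to look and compute and a tool call to move; the robot and the scene stay as the last step left them, time stands still between calls to the robot, and variables do not carry over. Pictures are saved under pics/ and viewed, and the job is handed in when it is done.

Besides the shell and the picture viewer there is one more tool, called after ">>>" by a JSON object that holds its "op" and its "data". arm_command: Moves the arm, as the interface text tells. Its arguments: {"type":"object","properties":{"targets":{"type":"array","items":{"type":"array","items":{"type":"array","items":{"type":"number"}}}},"newtons":{"type":"number"}},"required":["targets"]}

```bash
mkdir -p pics; ls
cat > h.py <<'E'
from cell import *
import numpy as np, cv2
def shot(n,f):
    d=read_camera(n); cv2.imwrite('pics/'+f,d['img'][:,:,::-1]); return d
def Rm(a):
    a=np.array(a)
    if a.shape==(3,3): return a
    from scipy.spatial.transform import Rotation as R
    if a.size==4: return R.from_quat(a).as_matrix()
    return R.from_euler('xyz',a,degrees=True).as_matrix()
def cloud(d):
    z=d['z_map'];K=d['K'];v,u=np.mgrid[:z.shape[0],:z.shape[1]]
    P=np.stack([(u-K[0][2])*z/K[0][0],(v-K[1][2])*z/K[1][1],z],-1)
    return P@Rm(d['attitude']).T+np.array(d['origin'])
E
python3 - <<'E'
from h import *
for n in ['side','top','wrist']:
    d=shot(n,n+'0.png'); np.savez(n+'0.npz',**d)
    print(n,d['K'],d['origin'],d['attitude'])
print(get_obs())
E
```

```text
pics
side [[372.19100087   0.         255.23632886]
 [  0.         372.19100087 194.80347879]
 [  0.           0.           1.        ]] [-0.20210319 -0.6542983   0.80134996] [-128.14737769   -0.88135761  -45.59543228]
top [[375.88806935   0.         255.31283969]
 [  0.         375.88806935 194.30551347]
 [  0.           0.           1.        ]] [0.39892348 0.01092324 1.09125168] [-173.38396775    0.87847602  -88.81068749]
wrist [[319.91128007   0.         255.92322198]
 [  0.         319.91128007 195.67058244]
 [  0.           0.           1.        ]] [0.20671614 0.62059168 0.38329178] [1.64799527e+02 6.61568459e-02 6.53101682e+01]
{'time_s': 0.15, 'qpos': array([-64.50920127,  18.4313827 ,  -4.01596931,  83.1579235 ,
         1.29518419,  78.54075951,  -3.25874874]), 'joint_velocities': array([ 0.04376108, -0.08796411, -0.07377008, -0.2860556 , -0.07128811,
        0.01026533,  0.02933889]), 'effort': array([-2.35912757e-04, -4.91792786e+01, -4.04796246e-01, -3.12880325e+01,
       -6.39458746e-02,  4.04271204e-02,  1.14467343e-04]), 'tool_pos': array([0.27130555, 0.59021952, 0.22169734]), 'tool_rot': array([-1.79915162e+02,  5.02156914e-03,  1.55320282e+02]), 'force': array([-0.11415591,  0.43811288, -0.65561861]), 'wrist_torque': array([-0.00234489, -0.01449349,  0.02943588]), 'grip_width': 0.08654091153637582}
```

View pics/top0.png

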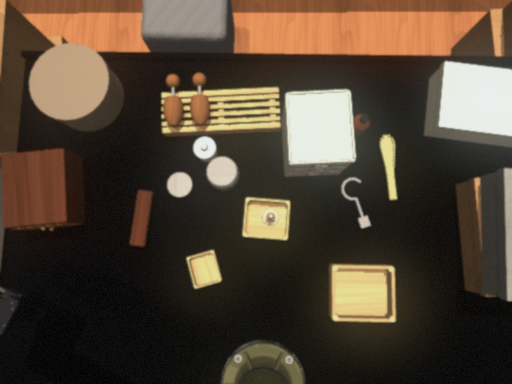

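View pics/side0.png

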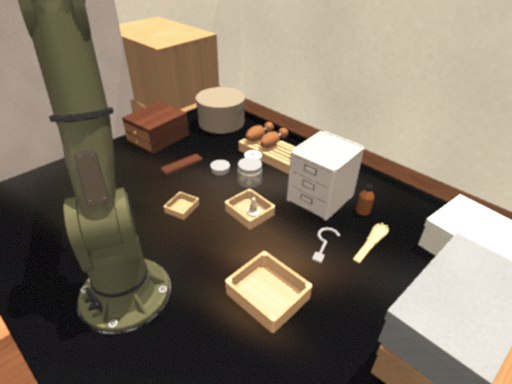

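Run:
```python
from h import *
d=dict(np.load('top0.npz'));P=cloud(d)
# rectified height/rgb orthomap : x 0.1..1.1 up, y .6..-.6
S=600
im=np.zeros((600,780,3),np.uint8);H=np.full((600,780),-1.)
for n in ['side','top']:
    d=dict(np.load(n+'0.npz'));P=cloud(d);m=d['z_map']>0
    p=P[m];c=d['img'][m]
    print(n,p.min(0),p.max(0), np.median(p[:,2]))
d=dict(np.load('top0.npz'));P=cloud(d)
for v,u in [(200,256),(150,100),(100,300)]: print(P[v,u])
```

```text
side [-0.3976187  -0.91595478 -0.75979999] [2.16710985 1.81273903 0.67088485] 0.004345644298008322
top [-0.01826866 -1.25749726 -0.76587794] [1.65535552 1.38501998 0.33911812] 0.0018464509916593652
[0.50467302 0.02734127 0.0376379 ]
[0.64872704 0.49505981 0.00272172]
[ 0.73520463 -0.07761436  0.20480121]
```

```bash
cat >> h.py <<'E'
def heightpts(n,zlo,zhi,box,d=None):
    d=d or dict(np.load(n+'0.npz'));P=cloud(d);m=(d['z_map']>0)&(P[...,2]>zlo)&(P[...,2]<zhi)
    m&=(P[...,0]>box[0])&(P[...,0]<box[1])&(P[...,1]>box[2])&(P[...,1]<box[3])
    return P[m]
E
python3 - <<'E'
from h import *
for n in ['top','side']:
    d=dict(np.load(n+'0.npz'));P=cloud(d)
    print(n)
    for nm,(lo,hi),box in [('drawer top',(.185,.22),(.5,.95,-.3,.1)),('tray rim',(.03,.042),(.4,.6,-.1,.12)),('stand',(.035,.055),(.7,.95,-.1,.35)),('jar',(.068,.085),(.5,.75,.06,.25)),('ring',(.05,.08),(.4,.6,-.1,.12))]:
        p=heightpts(n,lo,hi,box)
        if len(p)<5: print(nm,len(p));continue
        r=cv2.minAreaRect((p[:,:2]*1000).astype(np.float32))
        print(nm,len(p),p.mean(0).round(4),np.median(p[:,2]).round(4),r, p.min(0).round(3),p.max(0).round(3))
d=dict(np.load('top0.npz'))
cv2.imwrite('pics/c0.png',cv2.resize(d['img'][70:260,150:380,::-1],None,fx=3.3,fy=3.1,interpolation=cv2.INTER_CUBIC))
E
```

```text
top
drawer top 4942 [ 0.6673 -0.1258  0.2033] 0.2034 ((668.9491577148438, -126.20858001708984), (183.3462371826172, 160.64651489257812), 4.0450825691223145) [ 0.575 -0.211  0.185] [ 0.764 -0.041  0.212]
tray rim 380 [4.642e-01 4.000e-04 3.720e-02] 0.0375 ((490.5709533691406, 10.954368591308594), (216.6403045654297, 179.55494689941406), 89.35340881347656) [ 0.4   -0.098  0.031] [0.58  0.119 0.042]
stand 2994 [0.7633 0.1032 0.0457] 0.0462 ((763.1990356445312, 132.48817443847656), (121.5221939086914, 344.83465576171875), 3.7792539596557617) [ 0.7   -0.043  0.035] [0.833 0.307 0.053]
jar 857 [0.5973 0.134  0.0773] 0.0774 ((647.4297485351562, 166.50704956054688), (245.89076232910156, 98.03377532958984), 26.501140594482422) [0.537 0.083 0.068] [0.75  0.25  0.085]
ring 385 [0.5625 0.0731 0.0714] 0.0757 ((564.9549560546875, 24.33074188232422), (196.04754638671875, 152.24659729003906), 57.92410659790039) [ 0.454 -0.099  0.05 ] [0.599 0.12  0.08 ]
side
drawer top 1999 [ 0.6572 -0.1338  0.2029] 0.2044 ((668.8482666015625, -126.27108001708984), (186.24559020996094, 161.51585388183594), 4.007266998291016) [ 0.575 -0.212  0.185] [ 0.765 -0.041  0.211]
tray rim 442 [0.4792 0.0026 0.0364] 0.0371 ((495.35638427734375, 15.404632568359375), (212.26153564453125, 192.04718017578125), 84.59423065185547) [ 0.4   -0.099  0.03 ] [0.598 0.118 0.042]
stand 630 [0.7423 0.1566 0.0464] 0.0471 ((770.6187133789062, 174.69073486328125), (139.69837951660156, 253.80081176757812), 0.5885308980941772) [0.7   0.047 0.035] [0.84  0.301 0.054]
jar 397 [0.6115 0.1396 0.0773] 0.0782 ((648.2305297851562, 165.1021270751953), (248.13748168945312, 94.33132934570312), 27.6800479888916) [0.536 0.08  0.068] [0.749 0.25  0.085]
ring 319 [0.5583 0.038  0.0673] 0.0683 ((565.0797729492188, 21.816513061523438), (191.2590789794922, 157.15301513671875), 58.2385368347168) [ 0.451 -0.099  0.05 ] [0.6  0.12 0.08]
```

View pics/c0.png

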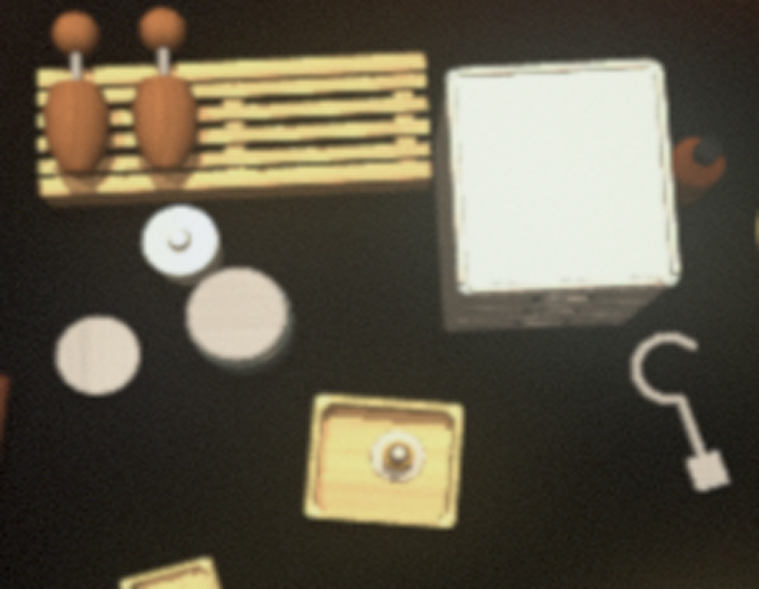

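View pics/wrist0.png

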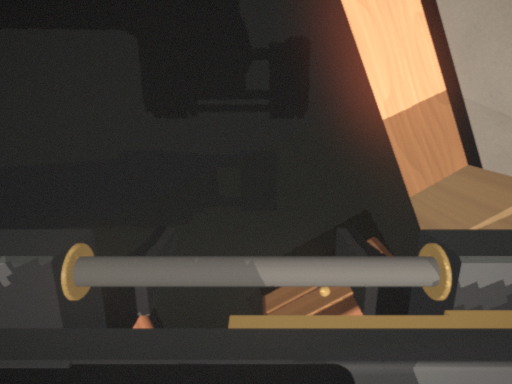

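```bash
cat >> h.py <<'E'
from scipy.optimize import least_squares
def proj_z(d,uv,z):
    K=np.array(d['K']);uv=np.atleast_2d(uv).astype(float)
    r=np.c_[(uv[:,0]-K[0,2])/K[0,0],(uv[:,1]-K[1,2])/K[1,1],np.ones(len(uv))]@Rm(d['attitude']).T
    o=np.array(d['origin']);return o+r*((z-o[2])/r[:,2])[:,None]
E
python3 - <<'E'
from h import *
for n in ['top','side']:
    d=dict(np.load(n+'0.npz'));P=cloud(d)
    # jar
    p=heightpts(n,.070,.085,(.5,.7,.06,.19))
    for k in range(4):
        f=lambda a:np.maximum(np.hypot(*(p[:,:2]-a).T)-.045,0)
    (c,r)=cv2.minEnclosingCircle((p[:,:2]*1000).astype(np.float32));print(n,'jar enc',c,r,len(p),p.mean(0))
    # tray by colour connected component
    hsv=cv2.cvtColor(d['img'],cv2.COLOR_RGB2HSV)
    m=((P[...,2]>.012)&(P[...,2]<.1)&(P[...,0]>.38)&(P[...,0]<.62)&(P[...,1]>-.1)&(P[...,1]<.12)).astype(np.uint8)
    k,l,st,ce=cv2.connectedComponentsWithStats(m)
    for i in range(1,k):
        if st[i,4]>30:
            q=P[l==i];r=cv2.minAreaRect((q[:,:2]*1000).astype(np.float32));print(i,st[i],q.mean(0).round(3),q[:,2].max().round(3),np.round(r[0],1),np.round(r[1],1),round(r[2],2))
E
```

```text
top jar enc (600.7044677734375, 136.79542541503906) 67.97992706298828 748 [0.57997543 0.12447203 0.07715134]
1 [222 157  18  34 438] [0.573 0.101 0.07 ] 0.084 [576.3  99.1] [84.2 41.6] 0.03
2 [284 156  20  21 114] [ 0.583 -0.068  0.063] 0.099 [587.6 -64.9] [65.4 28.9] 49.64
3 [243 198  47  42 421] [ 0.457 -0.003  0.035] 0.044 [454.2  -2.3] [126.  110.2] 86.46
4 [262 209  17  17 206] [ 0.458 -0.014  0.026] 0.068 [459.  -13.4] [44.5 44.8] 45.94
side jar enc (597.9324951171875, 137.1012725830078) 67.84527587890625 289 [0.57767562 0.12124425 0.07790389]
1 [242 160  21  26 425] [0.565 0.095 0.054] 0.083 [574.5  98.4] [81.7 43. ] 0.9
2 [287 180  13  25 222] [ 0.579 -0.077  0.06 ] 0.1 [579.5 -75.6] [48.6 12.6] 86.96
3 [225 188  50  40 890] [ 0.452 -0.007  0.029] 0.069 [454.5  -1.2] [132.  114.5] 86.56
```

```bash
cat >> h.py <<'E'
from scipy.spatial.transform import Rotation as Ro
UC=np.array([.669,-.1262]);UY=4.0
def u2w(x,y):
    c,s=np.cos(np.radians(UY)),np.sin(np.radians(UY));return UC+np.array([c*x-s*y,s*x+c*y])
def w2u(p):
    c,s=np.cos(np.radians(UY)),np.sin(np.radians(UY));q=np.asarray(p)[...,:2]-UC
    return np.stack([c*q[...,0]+s*q[...,1],-s*q[...,0]+c*q[...,1]],-1)
def RT(yaw,tilt=0):  # yaw of tool x relative to unit, tilt: body leans to +x
    return Ro.from_euler('z',UY,degrees=True)*Ro.from_euler('y',tilt,degrees=True)*Ro.from_euler('z',yaw,degrees=True)*Ro.from_euler('x',180,degrees=True)
def cmd(xyz,R):
    o=get_obs();R0=Ro.from_euler('xyz',o['tool_rot'],degrees=True)
    t=R0.inv().apply(np.array(xyz)-o['tool_pos']);r=(R0.inv()*R).as_rotvec(degrees=True)
    print('t',o['time_s'],'tcp',o['tool_pos'].round(4),'rot',o['tool_rot'].round(2),'F',o['force'].round(1),'u',w2u(o['tool_pos']).round(4))
    print('CMD',t.round(4),r.round(2),'dist',np.linalg.norm(t).round(3))
E
python3 - <<'E'
from h import *
cmd([.40,-.005,.22],RT(180))
E
```

```text
t 0.15 tcp [0.2713 0.5902 0.2217] rot [-1.7992e+02  1.0000e-02  1.5532e+02] F [-0.1  0.4 -0.7] u [-0.3468  0.7424]
CMD [-0.3655 -0.4871  0.0025] [-8.000e-02 -2.000e-02 -2.868e+01] dist 0.609
```

>>> {"op": "arm_command", "data": {"targets": [[[-0.022,-0.03,0,0,0,-2,-1],[-0.05,-0.067,0,0,0,-4,-1],[-0.08,-0.106,0,0,0,-7,-1],[-0.11,-0.145,0,0,0,-10,-1],[-0.14,-0.185,0,0,0,-13,-1],[-0.17,-0.225,0,0,0,-16,-1],[-0.2,-0.265,0,0,0,-19,-1],[-0.23,-0.305,0,0,0,-22,-1],[-0.258,-0.344,0,0,0,-25,-1],[-0.28,-0.374,0,0,0,-28.7,-1]]]}}

```text
time_s: 1.15
tool_pos: [0.3698, 0.1308, 0.2225]
tool_rot: [180.0, 0.0, -176.0]
force: [-0.2, -0.6, 1.2]
grip_width: 0.0871
```

Run:
```python
from h import *
cmd([.40,-.005,.20],RT(180))
```

```text
t 1.15 tcp [0.3698 0.1308 0.2225] rot [ 1.7998e+02  1.0000e-02 -1.7597e+02] F [-0.2 -0.6  1.2] u [-0.2806  0.2773]
CMD [-0.0206 -0.1376  0.0224] [0.02 0.01 0.03] dist 0.141
```

>>> {"op": "arm_command", "data": {"targets": [[[-0.004,-0.035,0.005,0,0,0,-1],[-0.01,-0.075,0.01,0,0,0,-1],[-0.018,-0.112,0.018,0,0,0,-1],[-0.021,-0.132,0.022,0,0,0,-1],[-0.021,-0.138,0.022,0,0,0,-1],[-0.021,-0.138,0.022,0,0,0,-1]]]}}

```text
time_s: 1.75
tool_pos: [0.4002, -0.0024, 0.2006]
tool_rot: [180.0, -0.0, -176.1]
force: [-0.1, 0.7, -0.0]
grip_width: 0.0868
```

Run:
```python
from h import *
for n in ['wrist','top','side']:
    d=shot(n,n+'1.png'); np.savez(n+'1.npz',**d)
cmd([.375,-.005,.10],RT(180,8))
```

```text
t 1.9 tcp [ 0.4003 -0.0009  0.2008] rot [ 1.7999e+02  2.0000e-02 -1.7585e+02] F [0.8 0.2 0.3] u [-0.2593  0.1438]
CMD [ 0.0255 -0.0023  0.1007] [0.   8.02 0.16] dist 0.104
```

View pics/wrist1.png

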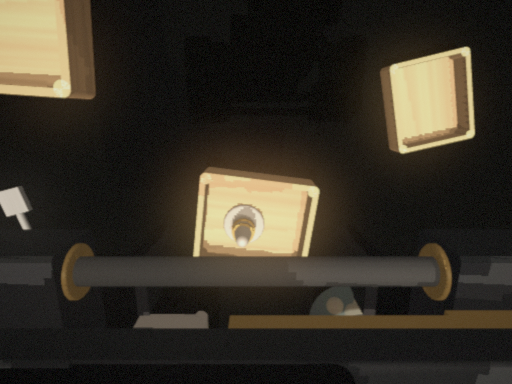

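View pics/top1.png

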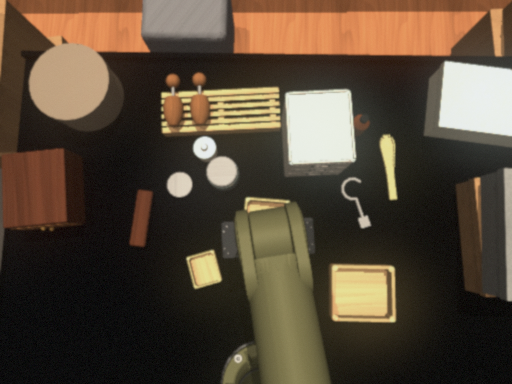

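View pics/side1.png

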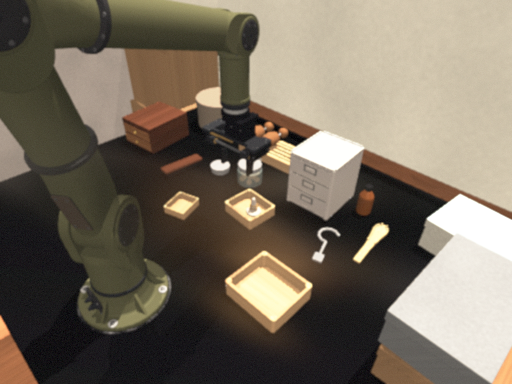

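```bash
cat >> h.py <<'E'
def trayfit(n,f,box=(.36,.72,-.12,.12)):
    d=dict(np.load(f));P=cloud(d)
    m=((P[...,2]>.029)&(P[...,2]<.043)&(P[...,0]>box[0])&(P[...,0]<box[1])&(P[...,1]>box[2])&(P[...,1]<box[3])).astype(np.uint8)
    hsv=cv2.cvtColor(d['img'],cv2.COLOR_RGB2HSV);m&=((hsv[...,1]>60)&(hsv[...,2]>60)).astype(np.uint8)
    k,l,st,ce=cv2.connectedComponentsWithStats(m,connectivity=8)
    i=1+np.argmax(st[1:,4]);q=P[l==i]
    return d,q
E
python3 - <<'E'
from h import *
d,q=trayfit('wrist','wrist1.npz')
print(len(q),q.min(0),q.max(0))
p=proj_z(d,[(204,173),(316,188)],.036);print(p.round(4),w2u(p).round(4))
for n in ['side1','side0']:
    d,q=trayfit('side',n+'.npz'); r=cv2.minAreaRect((q[:,:2]*1000).astype(np.float32));print(n,len(q),r,w2u(np.array(r[0])/1000))
d=dict(np.load('wrist1.npz'));cv2.imwrite('pics/w1c.png',cv2.resize(d['img'][150:260,170:340,::-1],None,fx=4.5,fy=4.5,interpolation=cv2.INTER_CUBIC))
E
```

```text
1743 [ 0.39612877 -0.06602216  0.02906866] [0.49096134 0.06441377 0.03796168]
[[ 0.3969 -0.0561  0.036 ]
 [ 0.4049  0.0617  0.036 ]] [[-0.2665  0.089 ]
 [-0.2503  0.2059]]
side1 378 ((455.60516357421875, -1.6444015502929688), (129.5374755859375, 115.2606201171875), 86.3353042602539) [-0.20418646  0.13913786]
side0 370 ((454.9123229980469, -1.32135009765625), (132.05149841308594, 113.60052490234375), 86.67123413085938) [-0.20485508  0.13950845]
```

View pics/w1c.png

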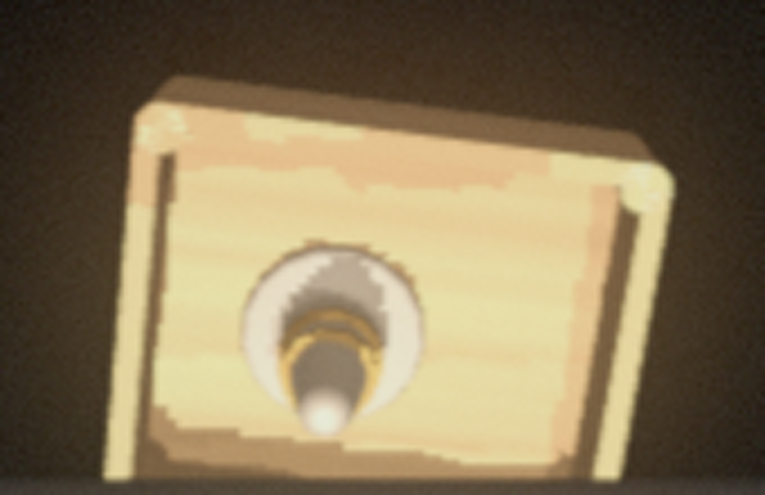

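Run:
```python
from h import *
p=u2w(-.297,.140);print(p)
cmd([*p,.10],RT(180,10)); cmd([*p,.018],RT(180,10))
```

```text
[ 0.36295757 -0.00725871]
t 1.9 tcp [ 0.4003 -0.0009  0.2008] rot [ 1.7999e+02  2.0000e-02 -1.7585e+02] F [0.8 0.2 0.3] u [-0.2593  0.1438]
CMD [ 0.0377 -0.0037  0.1007] [-0.   10.02  0.16] dist 0.108
t 1.9 tcp [ 0.4003 -0.0009  0.2008] rot [ 1.7999e+02  2.0000e-02 -1.7585e+02] F [0.8 0.2 0.3] u [-0.2593  0.1438]
CMD [ 0.0377 -0.0037  0.1827] [-0.   10.02  0.16] dist 0.187
```

>>> {"op": "arm_command", "data": {"targets": [[[0.01,-0.001,0.01,0,2.5,0,-1],[0.025,-0.003,0.03,0,6,0,-1],[0.0377,-0.0037,0.055,0,9,0,-1],[0.0377,-0.0037,0.085,0,10,0.1,-1],[0.0377,-0.0037,0.1,0,10,0.1,-1],[0.0377,-0.0037,0.1,0,10,0.1,-1]]]}}

```text
time_s: 2.5
tool_pos: [0.3605, -0.0085, 0.0983]
tool_rot: [-179.9, -10.4, -176.0]
force: [-1.1, 1.0, -0.8]
grip_width: 0.087
```

Run:
```python
from h import *
p=u2w(-.297,.140)
cmd([*p,.018],RT(180,10)); print(get_obs()['qpos'].round(1))
```

```text
t 2.5 tcp [ 0.3605 -0.0085  0.0983] rot [-179.91  -10.39 -176.03] F [-1.1  1.  -0.8] u [-0.2995  0.139 ]
CMD [-0.017   0.0011  0.0785] [-0.09 -0.39 -0.03] dist 0.08
[-34.3  -3.9  30.6 123.2   2.2  70.6  89.1]
```

>>> {"op": "arm_command", "data": {"targets": [[[-0.004,0.001,0.02,0,0,0,-1],[-0.01,0.001,0.045,0,0,0,-1],[-0.015,0.001,0.068,0,-0.4,0,-1],[-0.017,0.001,0.078,0,-0.4,0,-1],[-0.017,0.001,0.078,0,-0.4,0,-1],[-0.017,0.001,0.078,0,-0.4,0,-1]]]}}

```text
time_s: 3.1
tool_pos: [0.3668, -0.0073, 0.0216]
tool_rot: [-180.0, -9.6, -176.1]
force: [-0.6, -0.9, -0.3]
grip_width: 0.0871
```

Run:
```python
from h import *
d=shot('side','side2.png');np.savez('side2.npz',**d)
d=shot('wrist','wrist2.png')
cmd([*u2w(-.255,.140),.018],RT(180,10)); print(get_obs()['qpos'].round(1))
```

```text
t 3.2 tcp [ 0.3672 -0.0072  0.0219] rot [ 179.97   -9.49 -176.07] F [-0.4 -0.7 -0.5] u [-0.2928  0.1398]
CMD [-0.0379  0.0003 -0.0024] [ 0.04  0.51 -0.07] dist 0.038
[-33.7   3.9  31.6 126.9  -2.1  59.3  93.1]
```

View pics/side2.png

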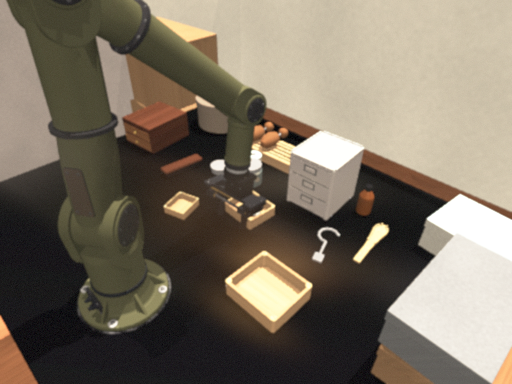

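View pics/wrist2.png

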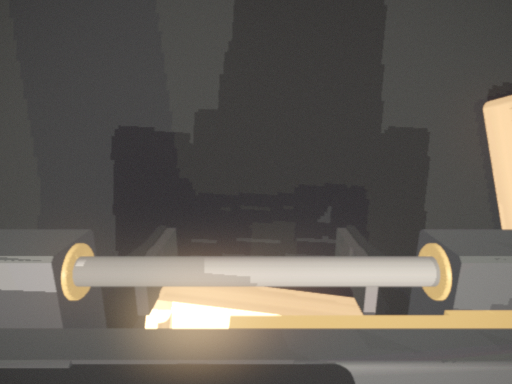

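>>> {"op": "arm_command", "data": {"targets": [[[-0.002,0,0,0,0,0,-1],[-0.005,0,0,0,0.2,0,-1],[-0.008,0,-0.001,0,0.4,0,-1],[-0.011,0,-0.001,0,0.5,0,-1],[-0.014,0,-0.001,0,0.5,0,-1],[-0.017,0,-0.001,0,0.5,0,-1],[-0.02,0,-0.001,0,0.5,0,-1],[-0.0235,0,-0.002,0,0.5,0,-1],[-0.027,0,-0.002,0,0.5,0,-1],[-0.03,0,-0.002,0,0.5,0,-1]]]}}

```text
time_s: 4.2
tool_pos: [0.3935, -0.0067, 0.0177]
tool_rot: [-179.9, -10.5, -176.2]
force: [-4.3, -3.1, 2.6]
grip_width: 0.0872
```

Run:
```python
from h import *
cmd([*u2w(-.240,.140),.018],RT(180,10))
```

```text
t 4.2 tcp [ 0.3935 -0.0067  0.0177] rot [-179.92  -10.47 -176.18] F [-4.3 -3.1  2.6] u [-0.2665  0.1384]
CMD [-0.026   0.0017 -0.0052] [-0.05 -0.47 -0.18] dist 0.027
```

>>> {"op": "arm_command", "data": {"targets": [[[-0.002,0,-0.001,0,-0.2,0,-1],[-0.005,0.0005,-0.001,0,-0.4,-0.1,-1],[-0.008,0.001,-0.002,0,-0.4,-0.2,-1],[-0.011,0.001,-0.002,0,-0.4,-0.2,-1],[-0.014,0.0015,-0.003,0,-0.4,-0.2,-1],[-0.017,0.0017,-0.004,0,-0.4,-0.2,-1],[-0.02,0.0017,-0.004,0,-0.4,-0.2,-1],[-0.0235,0.0017,-0.005,0,-0.4,-0.2,-1],[-0.026,0.0017,-0.005,0,-0.4,-0.2,-1],[-0.026,0.0017,-0.005,0,-0.4,-0.2,-1]]]}}

```text
time_s: 5.2
tool_pos: [0.4222, -0.0018, 0.0182]
tool_rot: [180.0, -9.7, -175.9]
force: [-3.7, -0.4, 3.3]
grip_width: 0.0868
```

Run:
```python
from h import *
for n in ['side','top']:
    d=shot(n,n+'3.png');np.savez(n+'3.npz',**d)
    d,q=trayfit(n,n+'3.npz');r=cv2.minAreaRect((q[:,:2]*1000).astype(np.float32));print(n,len(q),np.round(r[0],1),np.round(r[1],1),round(r[2],2),w2u(np.array(r[0])/1000))
    cv2.imwrite('pics/%s3c.png'%n,cv2.resize(d['img'][100:280,150:350,::-1],None,fx=3.3,fy=3.3,interpolation=cv2.INTER_CUBIC))
cmd([*u2w(-.215,.1425),.016],RT(180,6))
```

```text
side 111 [483.1 -48.7] [133.9  17.6] 6.05 [-0.1800286   0.09025228]
top 50 [707.7  73.6] [ 2.3 89.9] 3.8 [0.05256243 0.19658242]
t 5.3 tcp [ 0.4222 -0.0018  0.0182] rot [ 179.96   -9.71 -175.87] F [-4.3  0.8  2.3] u [-0.2375  0.1413]
CMD [-0.0225  0.0011 -0.0017] [ 0.02 -3.71  0.13] dist 0.023
```

View pics/side3c.png

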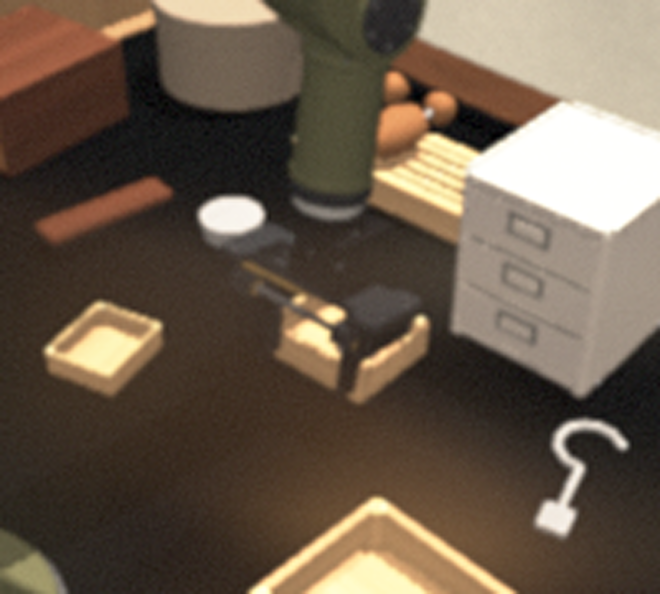

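View pics/top3c.png

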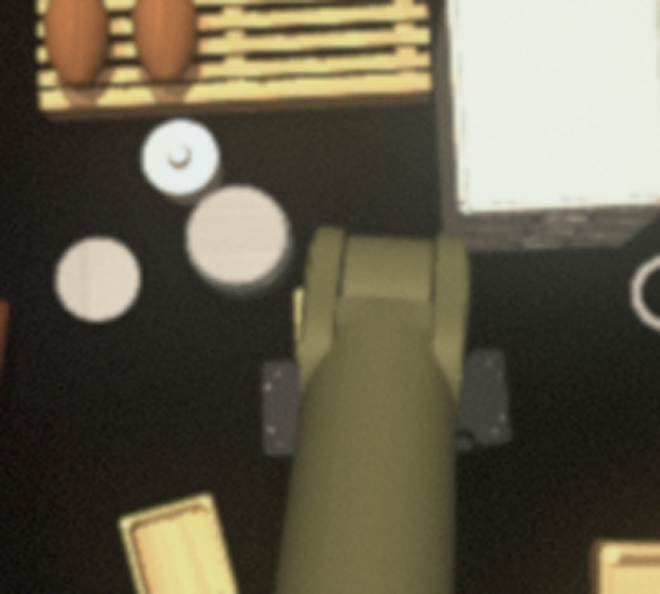

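>>> {"op": "arm_command", "data": {"targets": [[[0.004,0,0,0,0,0,-1],[0.015,0,0.003,0,0,0,-1],[0.025,0,-0.02,0,-2,0,-1],[0.025,0,-0.06,0,-5,0,-1],[0.015,0,-0.1,0,-8,0,-1],[0.01,0,-0.14,0,-9.7,0,-1],[0.01,0,-0.165,0,-9.7,0,-1],[0.01,0,-0.175,0,-9.7,0,-1],[0.01,0,-0.175,0,-9.7,0,-1]]]}}

```text
time_s: 6.2
tool_pos: [0.4426, -0.0005, 0.1931]
tool_rot: [179.9, 0.2, -175.9]
force: [-0.0, 0.4, -0.8]
grip_width: 0.0872
```

```bash
cat >> h.py <<'E'
def look(tag,box=(.36,.75,-.12,.12)):
    for n in ['wrist','side']:
        d=shot(n,n+tag+'.png');np.savez(n+tag+'.npz',**d)
        d,q=trayfit(n,n+tag+'.npz',box);r=cv2.minAreaRect((q[:,:2]*1000).astype(np.float32));print(n,len(q),np.round(r[0],1),np.round(r[1],1),round(r[2],2),w2u(np.array(r[0])/1000).round(4))
E
python3 - <<'E'
from h import *
look('4');cmd([*u2w(-.215,.1425),.016],RT(180,6))
E
```

```text
wrist 1893 [481.    9.4] [ 91.4 126.2] 4.31 [-0.1781  0.1484]
side 369 [490.6   9.7] [113.6 129.5] 3.57 [-0.1685  0.148 ]
t 6.3 tcp [ 0.4408 -0.0007  0.1909] rot [ 1.7998e+02 -1.1000e-01 -1.7589e+02] F [ 0.1 -0.4  0.4] u [-0.2188  0.1411]
CMD [-0.0042  0.0013  0.1748] [0.01 5.89 0.11] dist 0.175
```

View pics/wrist4.png

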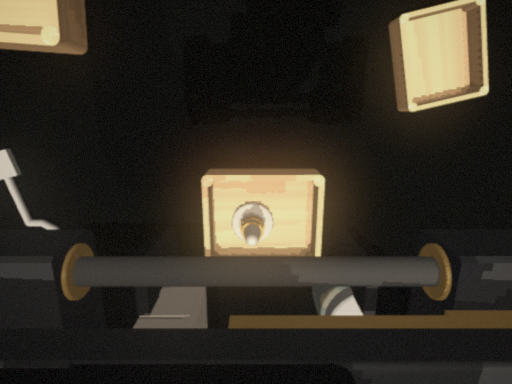

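View pics/side4.png

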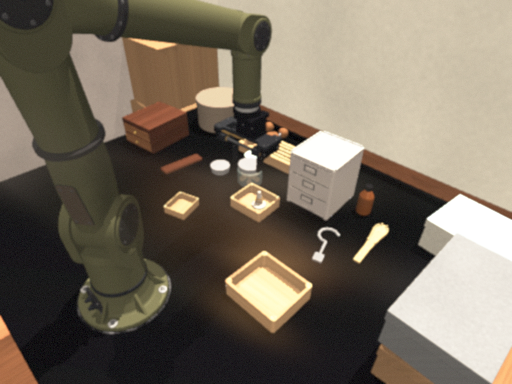

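Run:
```python
from h import *
for f in ['top0','side0','top3']:
    d=dict(np.load(f+'.npz'));P=cloud(d)
    m=(P[...,2]>.070)&(P[...,2]<.085)&(np.hypot(P[...,0]-.5764,P[...,1]-.1232)<.052)
    k,l,st,ce=cv2.connectedComponentsWithStats(m.astype(np.uint8));i=1+np.argmax(st[1:,4]);q=P[l==i]
    c,r=cv2.minEnclosingCircle((q[:,:2]*1000).astype(np.float32)); e=cv2.fitEllipse(cv2.convexHull((q[:,:2]*1000).astype(np.float32)))
    print(f,len(q),q.mean(0).round(4),c,r,e[0],e[1],w2u(q.mean(0)).round(4),w2u(np.array(e[0])/1000).round(4))
    m=(P[...,2]>.19)&(P[...,2]<.215)&(P[...,0]>.5)&(P[...,0]<.8)&(P[...,1]>-.25)&(P[...,1]<-.02)
    q=P[m];q=q[abs(q[:,2]-np.median(q[:,2]))<.008]
    r=cv2.minAreaRect((q[:,:2]*1000).astype(np.float32));print('  drawer',r)
# stand near face edge from top0, fit
d=dict(np.load('top0.npz'));P=cloud(d)
m=(P[...,2]>.038)&(P[...,2]<.052)&(P[...,0]>.65)&(P[...,0]<.85)&(P[...,1]>-.03)&(P[...,1]<.30)
q=P[m];u=w2u(q)
ys=np.arange(.08,.42,.01);e=[(y,u[abs(u[:,1]-y)<.005][:,0].min()) for y in ys if (abs(u[:,1]-y)<.005).sum()>5]
e=np.array(e);print(e[:,1].round(3));print(np.degrees(np.arctan(np.polyfit(e[:,0],e[:,1],1)[0])))
```

```text
top0 724 [0.5777 0.1228 0.0773] (578.343505859375, 123.06834411621094) 41.9222526550293 (577.983154296875, 123.1224136352539) (82.00464630126953, 82.94437408447266) [-0.0737  0.2548] [-0.0734  0.2551]
  drawer ((670.1950073242188, -126.29173278808594), (181.07708740234375, 160.562255859375), 3.820248603820801)
side0 279 [0.5752 0.1194 0.0781] (580.0872192382812, 121.91834259033203) 44.4150505065918 (578.2132568359375, 121.75392150878906) (80.9509048461914, 86.9585952758789) [-0.0764  0.2515] [-0.0733  0.2537]
  drawer ((670.0447998046875, -126.16168212890625), (183.7896728515625, 161.49822998046875), 3.979712724685669)
top3 724 [0.5776 0.1228 0.0773] (578.2420043945312, 123.28819274902344) 41.937049865722656 (578.212158203125, 123.31902313232422) (82.40277099609375, 83.05290222167969) [-0.0738  0.2548] [-0.0732  0.2552]
  drawer ((670.5831909179688, -126.40187072753906), (181.55149841308594, 160.9267578125), 3.7837517261505127)
[0.051 0.051 0.051 0.051 0.052 0.052 0.052 0.052 0.052 0.051 0.052 0.051
 0.052 0.052 0.052 0.052 0.052 0.051 0.005 0.052 0.052 0.051 0.053 0.052
 0.052 0.053 0.052 0.053 0.052 0.052 0.052 0.053 0.053]
0.0420454413592217
```

>>> {"op": "arm_command", "data": {"targets": [[[0.015,0,0.02,0,2,0,-1],[0.031,0,0.055,0,4,0,-1],[0.032,0,0.095,0,6,0,-1],[0.032,0,0.135,0,6,0,-1],[0.032,0,0.165,0,6,0.1,-1],[0.032,0,0.175,0,6,0.1,-1],[0.032,0,0.175,0,6,0.1,-1]]]}}

```text
time_s: 7.0
tool_pos: [0.4076, -0.0034, 0.0154]
tool_rot: [-179.9, -6.3, -176.0]
force: [-0.4, -0.1, 0.6]
grip_width: 0.0869
```

Run:
```python
from h import *
cmd([*u2w(-.238,.141),.016],RT(180,6));cmd([*u2w(-.216,.1375),.016],RT(180,6))
```

```text
t 7.0 tcp [ 0.4076 -0.0034  0.0154] rot [-179.93   -6.3  -176.02] F [-0.4 -0.1  0.6] u [-0.2522  0.1408]
CMD [-0.0141  0.0003 -0.0021] [-0.07 -0.3  -0.02] dist 0.014
t 7.0 tcp [ 0.4076 -0.0034  0.0154] rot [-179.93   -6.3  -176.02] F [-0.4 -0.1  0.6] u [-0.2522  0.1408]
CMD [-0.036  -0.0032 -0.0045] [-0.07 -0.3  -0.02] dist 0.036
```

>>> {"op": "arm_command", "data": {"targets": [[[-0.003,0,0,0,0,0,-1],[-0.007,0,-0.001,0,0,0,-1],[-0.011,0,-0.001,0,-0.3,0,-1],[-0.014,0,-0.002,0,-0.3,0,-1],[-0.018,0,-0.002,0,-0.3,0,-1],[-0.0215,-0.0008,-0.003,0,-0.3,0,-1],[-0.025,-0.0016,-0.003,0,-0.3,0,-1],[-0.029,-0.0024,-0.004,0,-0.3,0,-1],[-0.033,-0.003,-0.004,0,-0.3,0,-1],[-0.036,-0.0035,-0.0045,0,-0.3,0,-1]]]}}

```text
time_s: 8.0
tool_pos: [0.4463, -0.0037, 0.018]
tool_rot: [180.0, -5.8, -176.0]
force: [-3.0, 0.7, 0.7]
grip_width: 0.0872
```

>>> {"op": "arm_command", "data": {"targets": [[[0,0,0,0,0,0,-1],[0.004,0,0,0,0,0,-1],[0.015,0,0.002,0,0,0,-1],[0.025,0,-0.02,0,-2,0,-1],[0.025,0,-0.06,0,-4,0,-1],[0.02,0,-0.1,0,-6,0,-1],[0.02,0,-0.14,0,-6,0,-1],[0.02,0,-0.165,0,-6,0,-1],[0.02,0,-0.17,0,-6,0,-1],[0.02,0,-0.17,0,-6,0,-1]]]}}

```text
time_s: 9.0
tool_pos: [0.4435, -0.004, 0.1896]
tool_rot: [179.9, 0.4, -176.0]
force: [0.2, -0.0, 0.3]
grip_width: 0.087
```

Run:
```python
from h import *
look('5');cmd([*u2w(-.24,.14),.2],RT(180,0))
```

```text
wrist 1647 [493.4   6.5] [ 68.8 126.4] 4.24 [-0.1659  0.1446]
side 363 [520.5  11.4] [125.4 137.5] 4.86 [-0.1386  0.1476]
t 9.1 tcp [ 0.4422 -0.0042  0.1878] rot [ 179.98    0.19 -175.99] F [ 0.3  0.  -0.1] u [-0.2177  0.1376]
CMD [ 0.0222  0.0024 -0.0123] [0.02 0.19 0.01] dist 0.026
```

View pics/wrist5.png

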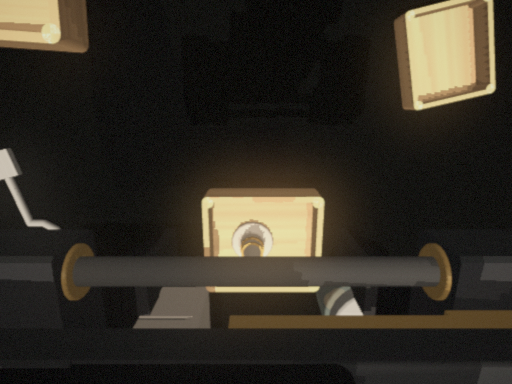

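Run:
```python
from h import *
for f in ['wrist5','wrist4']:
    d=dict(np.load(f+'.npz'));P=cloud(d);U=w2u(P);z=P[...,2]
    dr=(U[...,0]>-.12)&(U[...,0]<.06)&(U[...,1]>.03)&(U[...,1]<.1)&(z>.05)&(z<.19)
    q=np.c_[U[dr],z[dr]]; print('drawer',len(q),q.min(0).round(4),q.max(0).round(4),np.percentile(q[:,1],[50,90,97]).round(4))
    for a in np.arange(-.1,.0,.01):
        s=q[abs(q[:,0]-a)<.005]
        if len(s)>3: print('   x%.3f n%d y %.4f z%.3f'%(a,len(s),np.percentile(s[:,1],90),s[:,2].mean()))
    j=(U[...,0]>-.13)&(U[...,0]<.0)&(U[...,1]>.195)&(U[...,1]<.30)&(z>.045)&(z<.09)
    q=np.c_[U[j],z[j]];print('jar',len(q))
    if len(q)>10: print(q.min(0).round(4),q.max(0).round(4)); 
    if len(q)>10:
        e=least_squares(lambda a:np.hypot(q[:,0]-a[0],q[:,1]-a[1])-.041,[-.075,.255],loss='soft_l1',f_scale=.003);print(e.x)
    # tray edges per x
    d,q=trayfit('w',f+'.npz');u=w2u(q)
    for a in np.arange(-.22,-.1,.015):
        s=u[abs(u[:,0]-a)<.005]
        if len(s)>3: print('  tray x%.3f  y %.4f %.4f mid %.4f'%(a,s[:,1].min(),s[:,1].max(),(s[:,1].min()+s[:,1].max())/2))
d=dict(np.load('wrist5.npz'));cv2.imwrite('pics/w5c.png',cv2.resize(d['img'][180:345,130:400,::-1],None,fx=2.9,fy=2.9,interpolation=cv2.INTER_CUBIC))
```

```text
drawer 1498 [-0.0901  0.0302  0.05  ] [-0.0543  0.0815  0.0951] [0.0578 0.0789 0.0811]
   x-0.090 n1280 y 0.0748 z0.073
   x-0.080 n177 y 0.0812 z0.071
   x-0.070 n31 y 0.0813 z0.061
   x-0.060 n9 y 0.0812 z0.057
jar 841
[-0.1086  0.2112  0.0451] [-0.0708  0.2426  0.0775]
[-0.06831349  0.25294061]
  tray x-0.205  y 0.0948 0.2007 mid 0.1477
  tray x-0.190  y 0.0816 0.2077 mid 0.1447
  tray x-0.175  y 0.0817 0.2074 mid 0.1446
  tray x-0.160  y 0.0820 0.2073 mid 0.1447
  tray x-0.145  y 0.0815 0.2072 mid 0.1444
  tray x-0.130  y 0.0823 0.2075 mid 0.1449
drawer 1491 [-0.0901  0.0301  0.05  ] [-0.0544  0.0815  0.0973] [0.0588 0.0794 0.0812]
   x-0.090 n1265 y 0.0751 z0.075
   x-0.080 n180 y 0.0812 z0.072
   x-0.070 n33 y 0.0814 z0.062
   x-0.060 n12 y 0.0813 z0.057
jar 968
[-0.1102  0.2113  0.045 ] [-0.0671  0.2481  0.0777]
[-0.06710612  0.25219218]
  tray x-0.220  y 0.0857 0.2106 mid 0.1482
  tray x-0.205  y 0.0852 0.2113 mid 0.1482
  tray x-0.190  y 0.0853 0.2112 mid 0.1482
  tray x-0.175  y 0.0858 0.2108 mid 0.1483
  tray x-0.160  y 0.0854 0.2115 mid 0.1485
  tray x-0.145  y 0.0856 0.2115 mid 0.1485
  tray x-0.130  y 0.0864 0.2108 mid 0.1486
```

View pics/w5c.png

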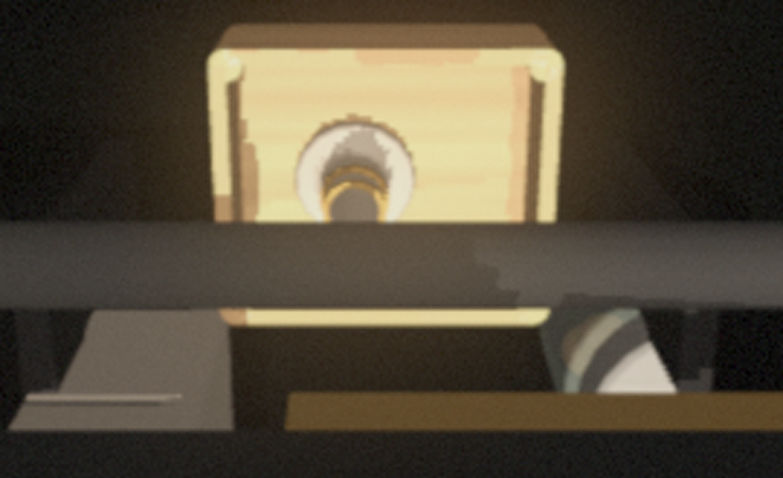

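Run:
```python
from h import *
cmd([*u2w(-.228,.1378),.016],RT(180,0))
```

```text
t 9.1 tcp [ 0.4422 -0.0042  0.1878] rot [ 179.98    0.19 -175.99] F [ 0.3  0.  -0.1] u [-0.2177  0.1376]
CMD [0.0109 0.0002 0.1717] [0.02 0.19 0.01] dist 0.172
```

>>> {"op": "arm_command", "data": {"targets": [[[0.011,0,0.02,0,0,0,-1],[0.011,0,0.055,0,0.2,0,-1],[0.011,0,0.095,0,0.2,0,-1],[0.011,0,0.135,0,0.2,0,-1],[0.011,0,0.163,0,0.2,0,-1],[0.011,0,0.172,0,0.2,0,-1],[0.011,0,0.172,0,0.2,0,-1]]]}}

```text
time_s: 9.8
tool_pos: [0.4312, -0.0052, 0.0153]
tool_rot: [-179.9, -0.2, -176.0]
force: [0.1, 0.2, -0.7]
grip_width: 0.0872
```

Run:
```python
from h import *
cmd([*u2w(-.198,.1395),.016],RT(180,0)); cmd([*u2w(-.213,.1378),.016],RT(180,0))
```

```text
t 9.8 tcp [ 0.4312 -0.0052  0.0153] rot [-1.7994e+02 -1.7000e-01 -1.7601e+02] F [ 0.1  0.2 -0.7] u [-0.2288  0.1373]
CMD [-0.0308  0.0023 -0.0007] [-0.06 -0.17 -0.01] dist 0.031
t 9.8 tcp [ 0.4312 -0.0052  0.0153] rot [-1.7994e+02 -1.7000e-01 -1.7601e+02] F [ 0.1  0.2 -0.7] u [-0.2288  0.1373]
CMD [-0.0158  0.0005 -0.0007] [-0.06 -0.17 -0.01] dist 0.016
```

>>> {"op": "arm_command", "data": {"targets": [[[-0.004,0,0,0,0,0,-1],[-0.008,0,0,0,0,0,-1],[-0.012,0,-0.001,0,0,0,-1],[-0.016,0,-0.001,0,0,0,-1],[-0.019,0,-0.001,0,0,0,-1],[-0.022,0.0003,-0.001,0,0,0,-1],[-0.025,0.0007,-0.001,0,0,0,-1],[-0.028,0.0011,-0.001,0,0,0,-1],[-0.031,0.0015,-0.001,0,0,0,-1],[-0.034,0.0018,-0.001,0,0,0,-1]]]}}

```text
time_s: 10.8
tool_pos: [0.4654, -0.0008, 0.0179]
tool_rot: [180.0, -0.1, -176.0]
force: [-5.8, -0.6, 4.0]
grip_width: 0.0872
```

>>> {"op": "arm_command", "data": {"targets": [[[0,0,0,0,0,0,-1],[0.004,0,0,0,0,0,-1],[0.015,0,0,0,0,0,-1],[0.02,0,-0.02,0,0,0,-1],[0.02,0,-0.06,0,0,0,-1],[0.02,0,-0.1,0,0,0,-1],[0.02,0,-0.14,0,0,0,-1],[0.02,0,-0.165,0,0,0,-1],[0.02,0,-0.175,0,0,0,-1],[0.02,0,-0.175,0,0,0,-1]]]}}

```text
time_s: 11.8
tool_pos: [0.4473, -0.0019, 0.194]
tool_rot: [179.9, 0.3, -176.0]
force: [-1.2, 0.4, 0.2]
grip_width: 0.0872
```

```bash
cat >> h.py <<'E'
def wr(f):
    d=dict(np.load(f+'.npz'));P=cloud(d);U=w2u(P);z=P[...,2]
    dr=(U[...,0]>-.085)&(U[...,0]<.06)&(U[...,1]>.03)&(U[...,1]<.1)&(z>.05)&(z<.19);q=U[dr]
    if len(q): print('drawer face y',np.percentile(q[:,1],[90,99]).round(4))
    j=(U[...,0]>-.13)&(U[...,0]<.0)&(U[...,1]>.195)&(U[...,1]<.30)&(z>.05)&(z<.09);q=U[j]
    if len(q): print('jar min y',q[:,1].min())
    d,q=trayfit('w',f+'.npz');u=w2u(q);print('near x',np.percentile(u[:,0],1).round(4))
    for a in np.arange(-.22,-.04,.015):
        s=u[abs(u[:,0]-a)<.005]
        if len(s)>8: print('  tray x%.3f  y %.4f %.4f mid %.4f'%(a,s[:,1].min(),s[:,1].max(),(s[:,1].min()+s[:,1].max())/2))
E
python3 - <<'E'
from h import *
look('6');wr('wrist6');cmd([*u2w(-.214,.139),.016],RT(180,0))
E
```

```text
wrist 1456 [504.7   8.8] [ 56.6 126.3] 4.49 [-0.1545  0.1461]
side 367 [534.7  20.6] [124.7 153.8] 0.74 [-0.1237  0.1558]
drawer face y [0.0813 0.0815]
jar min y 0.21129498912935155
near x -0.1822
  tray x-0.175  y 0.0832 0.2091 mid 0.1461
  tray x-0.160  y 0.0837 0.2088 mid 0.1463
  tray x-0.145  y 0.0830 0.2086 mid 0.1458
  tray x-0.130  y 0.0835 0.2092 mid 0.1464
t 11.9 tcp [ 0.4458 -0.002   0.1917] rot [ 179.99   -0.   -175.98] F [-0.3 -0.5 -0.4] u [-0.214   0.1394]
CMD [ 0.     -0.0005  0.1757] [ 0.01 -0.    0.02] dist 0.176
```

>>> {"op": "arm_command", "data": {"targets": [[[0,0,0.02,0,0,0,-1],[0,0,0.055,0,0,0,-1],[0,0,0.095,0,0,0,-1],[0,0,0.135,0,0,0,-1],[0,0,0.165,0,0,0,-1],[0,0,0.175,0,0,0,-1],[0,0,0.175,0,0,0,-1]]]}}

```text
time_s: 12.6
tool_pos: [0.4448, -0.0026, 0.0161]
tool_rot: [-179.9, -0.2, -176.0]
force: [0.1, 0.1, 0.2]
grip_width: 0.0873
```

Run:
```python
from h import *
cmd([*u2w(-.17,.1393),.016],RT(180,0))
```

```text
t 12.6 tcp [ 0.4448 -0.0026  0.0161] rot [-179.92   -0.2  -176.01] F [0.1 0.1 0.2] u [-0.215  0.139]
CMD [-0.045   0.0003 -0.0001] [-0.08 -0.2  -0.01] dist 0.045
```

>>> {"op": "arm_command", "data": {"targets": [[[-0.004,0,0,0,0,0,-1],[-0.009,0,0,0,0,0,-1],[-0.014,0,0,0,0,0,-1],[-0.018,0,0,0,0,0,-1],[-0.022,0,0,0,0,0,-1],[-0.026,0,0,0,0,0,-1],[-0.03,0,0,0,0,0,-1],[-0.034,0,0,0,0,0,-1],[-0.038,0,0,0,0,0,-1],[-0.042,0,0,0,0,0,-1]]]}}

```text
time_s: 13.6
tool_pos: [0.4872, 0.001, 0.0179]
tool_rot: [179.9, -0.2, -176.0]
force: [-5.9, -0.9, 4.5]
grip_width: 0.0869
```

Run:
```python
from h import *
cmd([*u2w(-.141,.1393),.016],RT(180,0))
```

```text
t 13.6 tcp [0.4872 0.001  0.0179] rot [ 1.7995e+02 -1.5000e-01 -1.7598e+02] F [-5.9 -0.9  4.5] u [-0.1725  0.1396]
CMD [-0.0315 -0.0003  0.0018] [ 0.05 -0.15  0.02] dist 0.032
```

>>> {"op": "arm_command", "data": {"targets": [[[-0.003,0,0,0,0,0,-1],[-0.006,0,0,0,0,0,-1],[-0.01,0,0.001,0,0,0,-1],[-0.014,0,0.001,0,0,0,-1],[-0.018,0,0.001,0,0,0,-1],[-0.022,0,0.001,0,0,0,-1],[-0.026,0,0.001,0,0,0,-1],[-0.029,0,0.001,0,0,0,-1],[-0.03,0,0.001,0,0,0,-1],[-0.03,0,0.001,0,0,0,-1]]]}}

```text
time_s: 14.6
tool_pos: [0.5193, 0.0032, 0.0173]
tool_rot: [180.0, 0.1, -176.0]
force: [-1.0, -0.5, -0.3]
grip_width: 0.0869
```

>>> {"op": "arm_command", "data": {"targets": [[[0.002,0,0,0,0,0,-1],[0.01,0,0,0,0,0,-1],[0.025,0,0,0,0,0,-1],[0.045,0,-0.02,0,0,0,-1],[0.06,0,-0.06,0,0,0,-1],[0.065,0,-0.1,0,0,0,-1],[0.065,0,-0.14,0,0,0,-1],[0.065,0,-0.165,0,0,0,-1],[0.065,0,-0.175,0,0,0,-1],[0.065,0,-0.175,0,0,0,-1]]]}}

```text
time_s: 15.6
tool_pos: [0.4544, -0.0013, 0.1931]
tool_rot: [179.9, 0.3, -176.0]
force: [0.3, 0.1, 0.3]
grip_width: 0.0869
```

Run:
```python
from h import *
look('7');wr('wrist7');cmd([*u2w(-.20,.145),.19],RT(90,0))
```

```text
wrist 912 [533.5  10.6] [  8.9 124.3] 3.55 [-0.1256  0.1459]
side 293 [585.1  17.4] [115.6 143. ] 3.28 [-0.0737  0.1491]
drawer face y [0.0813 0.0814]
jar min y 0.21130795549267498
near x -0.1296
  tray x-0.130  y 0.0838 0.2078 mid 0.1458
t 15.7 tcp [ 0.4529 -0.0015  0.1908] rot [ 179.98    0.   -175.98] F [-0.4 -0.7 -0.7] u [-0.2069  0.1395]
CMD [-0.0069  0.0055  0.0008] [ 1.000e-02 -1.000e-02  9.002e+01] dist 0.009
```

View pics/wrist7.png

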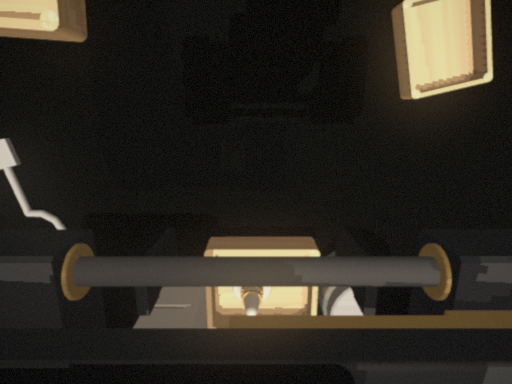

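View pics/side7.png

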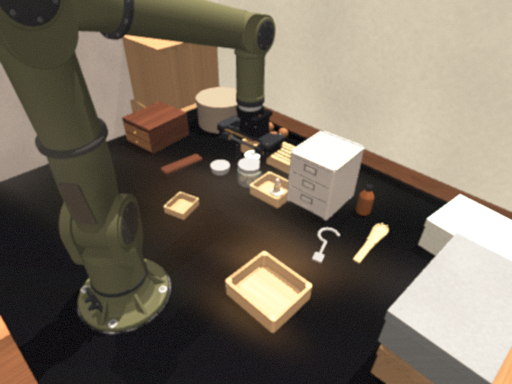

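>>> {"op": "arm_command", "data": {"targets": [[[0,0,0,0,0,4,1],[0,0.001,0,0,0,12,1],[0,0.002,0,0,0,20,1],[0,0.003,0,0,0,28,1],[0,0.004,0,0,0,36,1],[0,0.005,0,0,0,44,1],[0,0.005,0,0,0,52,1],[0,0.005,0,0,0,60,1],[0,0.005,0,0,0,68,1],[0,0.005,0,0,0,76,1]]], "newtons": 15}}

```text
time_s: 16.7
tool_pos: [0.4521, 0.0033, 0.1898]
tool_rot: [-179.9, 0.0, 107.7]
force: [0.5, -0.0, 0.1]
grip_width: 0.0148
```

Run:
```python
from h import *
cmd([*u2w(-.195,.1445),.17],RT(90,0))
```

```text
t 16.7 tcp [0.4521 0.0033 0.1898] rot [-1.7986e+02  1.0000e-02  1.0767e+02] F [ 0.5 -0.   0.1] u [-0.2073  0.1443]
CMD [-0.0027  0.0121  0.0198] [-0.13  0.03 13.67] dist 0.023
```

>>> {"op": "arm_command", "data": {"targets": [[[-0.001,0.004,0.005,0,0,7,1],[-0.002,0.008,0.012,0,0,12,1],[-0.0027,0.012,0.02,0,0,13.7,1],[-0.0027,0.012,0.02,0,0,13.7,1],[-0.0027,0.012,0.02,0,0,13.7,1]]]}}

```text
time_s: 17.2
tool_pos: [0.465, 0.0045, 0.1711]
tool_rot: [-180.0, 0.0, 94.4]
force: [0.3, 0.4, -0.9]
grip_width: 0.0003
```

Run:
```python
from h import *
look('8')
cmd([*u2w(-.185,.1445),.02],RT(90,0))
```

```text
wrist 3233 [586.   13.3] [113.3 128.7] 4.38 [-0.0731  0.145 ]
side 302 [584.   22.1] [113.1 157.1] 3.23 [-0.0745  0.1538]
t 17.3 tcp [0.4656 0.0046 0.1721] rot [ 1.7991e+02 -2.0000e-02  9.4370e+01] F [0.  0.8 0.4] u [-0.1938  0.1447]
CMD [-0.0003  0.0085  0.1521] [ 0.09 -0.02  0.37] dist 0.152
```

View pics/wrist8.png

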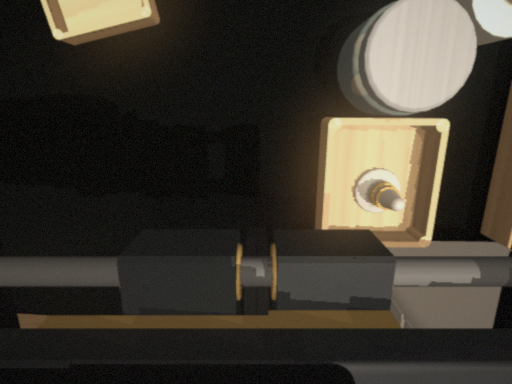

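View pics/side8.png

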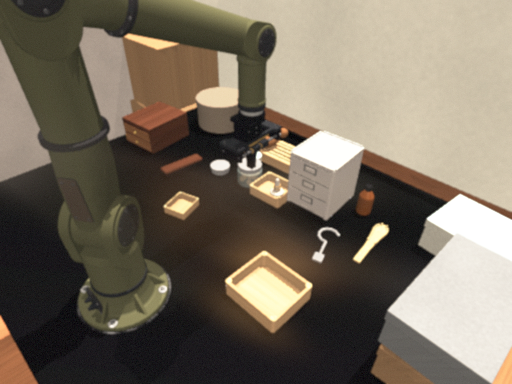

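>>> {"op": "arm_command", "data": {"targets": [[[0,0.004,0.02,0,0,0.3,1],[0,0.008,0.05,0,0,0.4,1],[0,0.01,0.09,0,0,0.4,1],[0,0.01,0.125,0,0,0.4,1],[0,0.01,0.147,0,0,0.4,1],[0,0.01,0.152,0,0,0.4,1],[0,0.01,0.152,0,0,0.4,1]]]}}

```text
time_s: 18.0
tool_pos: [0.4757, 0.0054, 0.0201]
tool_rot: [179.9, -0.0, 93.9]
force: [0.1, 0.2, 0.5]
grip_width: 0.0002
```

Run:
```python
from h import *
cmd([*u2w(-.145,.1447),.02],RT(90,0))
```

```text
t 18.0 tcp [0.4757 0.0054 0.0201] rot [179.95  -0.    93.94] F [0.1 0.2 0.5] u [-0.1836  0.1448]
CMD [-0.      0.0386  0.0002] [ 0.05 -0.   -0.06] dist 0.039
```

>>> {"op": "arm_command", "data": {"targets": [[[0,0.006,0,0,0,0,1],[0,0.014,0,0,0,0,1],[0,0.022,0,0,0,0,1],[0,0.029,0,0,0,0,1],[0,0.034,0,0,0,0,1],[0,0.038,0,0,0,0,1],[0,0.042,0,0,0,0,1],[0,0.046,0,0,0,0,1],[0,0.05,0,0,0,0,1],[0,0.054,0,0,0,0,1]]]}}

```text
time_s: 19.0
tool_pos: [0.5278, 0.009, 0.0198]
tool_rot: [-179.8, -0.0, 93.9]
force: [-5.1, -0.9, 4.0]
grip_width: 0.0
```

Run:
```python
from h import *
look('9')
cmd([*u2w(-.095,.1447),.02],RT(90,0))
```

```text
wrist 7024 [590.2  45.3] [111.1  65.8] 3.95 [-0.0667  0.1765]
side 86 [552.2 -32.5] [40.  71.6] 45.8 [-0.11    0.1016]
t 19.1 tcp [0.5292 0.0091 0.0199] rot [-1.7999e+02 -2.0000e-02  9.3910e+01] F [-1.7  0.   0.8] u [-0.1301  0.1448]
CMD [ 0.      0.0351 -0.0001] [-0.01 -0.02 -0.09] dist 0.035
```

View pics/side9.png

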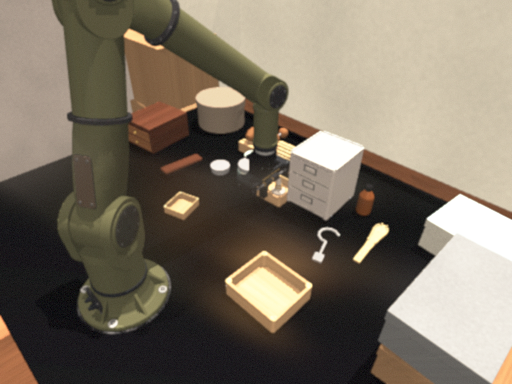

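View pics/wrist9.png

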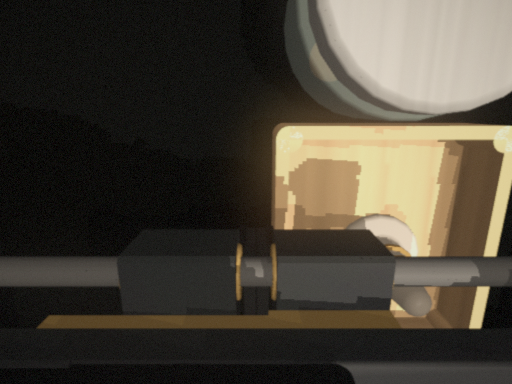

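>>> {"op": "arm_command", "data": {"targets": [[[0,0.003,0,0,0,0,1],[0,0.006,0,0,0,0,1],[0,0.01,0,0,0,0,1],[0,0.014,0,0,0,0,1],[0,0.018,0,0,0,0,1],[0,0.022,0,0,0,0,1],[0,0.026,0,0,0,0,1],[0,0.029,0,0,0,0,1],[0,0.032,0,0,0,0,1],[0,0.034,0,0,0,0,1]]]}}

```text
time_s: 20.1
tool_pos: [0.564, 0.0115, 0.0204]
tool_rot: [179.9, -0.0, 93.9]
force: [-2.8, -0.2, -0.4]
grip_width: 0.0003
```

Run:
```python
from h import *
look('10')
cmd([*u2w(-.075,.1447),.02],RT(90,0))
```

```text
wrist 6753 [626.3  47.3] [111.   66.6] 3.87 [-0.0305  0.1761]
side 57 [581.4 -25.8] [16.2 59.6] 5.49 [-0.0804  0.1063]
t 20.2 tcp [0.5643 0.0116 0.0205] rot [ 1.7985e+02 -2.0000e-02  9.3920e+01] F [-0.8  0.2 -1.5] u [-0.0948  0.1447]
CMD [0.     0.0198 0.0006] [ 0.15 -0.02 -0.08] dist 0.02
```

View pics/wrist10.png

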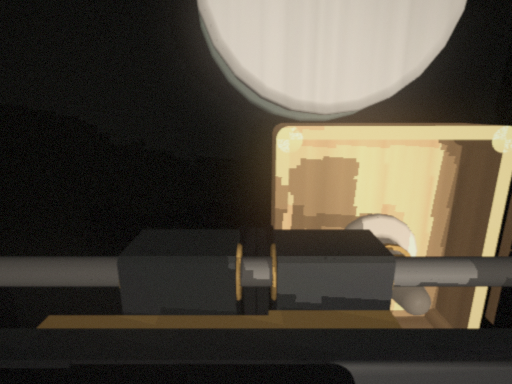

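>>> {"op": "arm_command", "data": {"targets": [[[0,0.003,0,0,0,0,1],[0,0.006,0,0,0,0,1],[0,0.009,0,0,0,0,1],[0,0.012,0,0,0,0,1],[0,0.015,0,0,0,0,1],[0,0.018,0,0,0,0,1],[0,0.02,0,0,0,0,1],[0,0.022,0,0,0,0,1],[0,0.023,0,0,0,0,1],[0,0.024,0,0,0,0,1]]]}}

```text
time_s: 21.2
tool_pos: [0.5875, 0.0131, 0.0205]
tool_rot: [179.9, -0.0, 93.9]
force: [-5.0, 0.2, 5.2]
grip_width: 0.0006
```

>>> {"op": "arm_command", "data": {"targets": [[[0,0.001,0,0,0,0,1],[0,0.002,0,0,0,0,1],[0,0.003,0,0,0,0,1]]]}}

```text
time_s: 21.5
tool_pos: [0.5906, 0.0133, 0.0205]
tool_rot: [179.9, -0.0, 93.9]
force: [-4.6, -0.1, 3.6]
grip_width: 0.0007
```

Run:
```python
from h import *
look('11')
cmd([*u2w(-.065,.1447),.02],RT(90,0))
```

```text
wrist 7810 [654.2  49.6] [113.8  66. ] 3.83 [-0.0025  0.1764]
side 35 [603.3 -12.8] [13.3 40. ] 3.94 [-0.0576  0.1177]
t 21.6 tcp [0.5909 0.0133 0.0205] rot [ 1.7988e+02 -2.0000e-02  9.3910e+01] F [-3.6 -0.   3.3] u [-0.0682  0.1446]
CMD [0.0001 0.0032 0.0005] [ 0.12 -0.02 -0.09] dist 0.003
```

>>> {"op": "arm_command", "data": {"targets": [[[0,0.0005,0,0,0,0,1],[0,0.001,0,0,0,0,1],[0,0.0015,0,0,0,0,1],[0,0.0015,0,0,0,0,1]]]}}

```text
time_s: 22.0
tool_pos: [0.5922, 0.0134, 0.0205]
tool_rot: [179.9, -0.0, 93.9]
force: [-5.4, 0.1, 4.6]
grip_width: 0.0002
```

Run:
```python
from h import *
cmd([*u2w(-.065,.1447),.02],RT(90,0))
```

```text
t 22.0 tcp [0.5922 0.0134 0.0205] rot [ 1.799e+02 -2.000e-02  9.391e+01] F [-5.4  0.1  4.6] u [-0.0669  0.1446]
CMD [0.0001 0.0019 0.0005] [ 0.1  -0.02 -0.09] dist 0.002
```

>>> {"op": "arm_command", "data": {"targets": [[[0,0.0007,0,0,0,0,1],[0,0.0014,0,0,0,0,1],[0,0.002,0,0,0,0,1],[0,0.002,0,0,0,0,1]]]}}

```text
time_s: 22.4
tool_pos: [0.5922, 0.0135, 0.0203]
tool_rot: [-179.9, -0.1, 93.9]
force: [-10.6, 0.0, 7.8]
grip_width: 0.0008
```

Run:
```python
from h import *
cmd([*u2w(-.065,.1447),.02],RT(90,0))
```

```text
t 22.4 tcp [0.5922 0.0135 0.0203] rot [-1.7986e+02 -5.0000e-02  9.3910e+01] F [-10.6   0.    7.8] u [-0.0668  0.1447]
CMD [0.     0.0018 0.0003] [-0.14 -0.05 -0.09] dist 0.002
```

>>> {"op": "arm_command", "data": {"targets": [[[0,0.0007,0,0,0,0,1],[0,0.0013,0,0,0,0,1],[0,0.0013,0,0,0,0,1]]]}}

```text
time_s: 22.7
tool_pos: [0.5923, 0.0135, 0.0203]
tool_rot: [-179.7, -0.1, 93.9]
force: [-12.3, -0.5, 10.7]
grip_width: 0.0009
```

>>> {"op": "arm_command", "data": {"targets": [[[0,-0.004,0,0,0,0,1],[0,-0.015,0,0,0,0,1],[0,-0.035,0,0,0,0,1],[0,-0.07,0,0,0,0,1],[0,-0.1,-0.01,0,0,0,1],[0,-0.11,-0.045,0,0,0,1],[0,-0.115,-0.09,0,0,0,1],[0,-0.115,-0.13,0,0,0,1],[0,-0.115,-0.15,0,0,0,1],[0,-0.115,-0.15,0,0,0,1]]]}}

```text
time_s: 23.7
tool_pos: [0.4835, 0.0062, 0.174]
tool_rot: [179.3, -0.1, 93.9]
force: [0.3, -0.4, -0.3]
grip_width: 0.0001
```

Run:
```python
from h import *
look('12')
d=shot('top','top12.png');np.savez('top12.npz',**d)
d=dict(np.load('side12.npz'));cv2.imwrite('pics/s12c.png',cv2.resize(d['img'][120:240,180:380,::-1],None,fx=3.9,fy=3.9,interpolation=cv2.INTER_CUBIC))
cmd([*u2w(-.3,.1447),.2],RT(90,0))
```

```text
wrist 5075 [656.6  31.6] [120.6 162.6] 7.52 [-0.0014  0.1583]
side 198 [646.6  55.8] [170.2  89.7] 37.28 [-0.0097  0.1831]
t 23.85 tcp [0.4801 0.0059 0.1693] rot [ 1.7991e+02 -3.0000e-02  9.3930e+01] F [-0.5 -0.1 -0.2] u [-0.1793  0.1449]
CMD [-0.0004 -0.1207 -0.0309] [ 0.09 -0.03 -0.07] dist 0.125
```

View pics/wrist12.png

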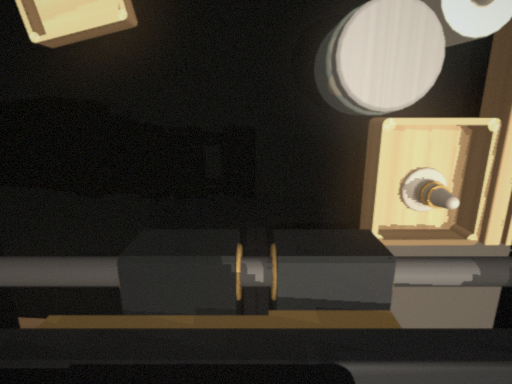

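View pics/s12c.png

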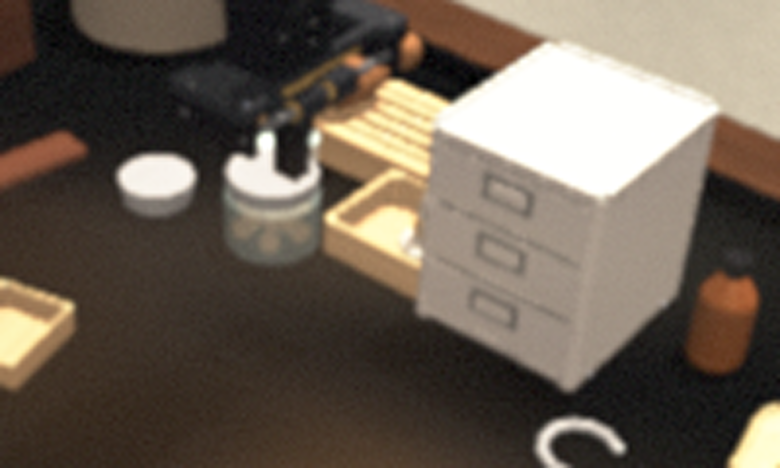

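View pics/top12.png

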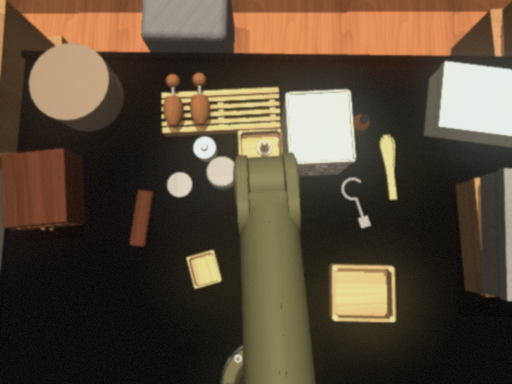

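>>> {"op": "arm_command", "data": {"targets": [[[0,-0.02,-0.02,0,0,0,1],[0,-0.045,-0.05,0,0,0,1],[0.03,-0.07,-0.08,0,0,0,1],[0.07,-0.085,-0.1,0,0,0,1],[0.11,-0.09,-0.1,0,0,0,1],[0.15,-0.09,-0.1,0,0,0,1],[0.19,-0.085,-0.1,0,0,0,1],[0.23,-0.08,-0.1,0,0,0,1],[0.25,-0.08,-0.1,0,0,0,1],[0.25,-0.08,-0.1,0,0,0,1]]]}}

```text
time_s: 24.85
tool_pos: [0.3819, 0.2524, 0.2677]
tool_rot: [-179.9, 0.1, 94.2]
force: [0.3, -0.2, 0.7]
grip_width: 0.0004
```

Run:
```python
from h import *
d=shot('top','top13.png');np.savez('top13.npz',**d);P=cloud(d);U=w2u(P)
m=(P[...,2]>.03)&(P[...,2]<.043)&(U[...,0]>-.09)&(U[...,0]<.046)&(U[...,1]>.08)&(U[...,1]<.212)
q=P[m];r=cv2.minAreaRect((q[:,:2]*1000).astype(np.float32));print(len(q),r,w2u(np.array(r[0])/1000))
for f in ['wrist12','top13']:
    d=dict(np.load(f+'.npz'));P=cloud(d);U=w2u(P)
    m=(P[...,2]>.03)&(P[...,2]<.043)&(U[...,0]>-.09)&(U[...,0]<.049)&(U[...,1]>.075)&(U[...,1]<.216);u=U[m]
    e=np.array([(y,u[abs(u[:,1]-y)<.004][:,0].min()) for y in np.arange(.09,.2,.008)]);print(f,e[:,1].round(4),np.degrees(np.polyfit(e[:,0],e[:,1],1)[0]))
    l=np.array([(x,u[abs(u[:,0]-x)<.004][:,1].min(),u[abs(u[:,0]-x)<.004][:,1].max()) for x in np.arange(-.045,.04,.01)]);print(l[:,1:].round(4).tolist())
d0=dict(np.load('top0.npz'));d=dict(np.load('top13.npz'))
cv2.imwrite('pics/t13c.png',cv2.resize(d['img'][70:260,150:380,::-1],None,fx=3.3,fy=3.1,interpolation=cv2.INTER_CUBIC))
df=cv2.absdiff(d0['img'],d['img']).max(-1);cv2.imwrite('pics/diff.png',np.clip(df.astype(int)*3,0,255).astype(np.uint8))
m=(P:=cloud(d))[...,2];k=(m>.055)&(m<.075)&(abs(P[...,0]-.66)<.06)&(abs(P[...,1]-.01)<.05);print('holder',P[k].mean(0),m[k].max())
```

```text
331 ((649.591796875, 16.668434143066406), (110.72273254394531, 127.37995147705078), 3.9973933696746826) [-0.00939493  0.14387426]
wrist12 [-0.0533 -0.0582 -0.0584 -0.0584 -0.0585 -0.0583 -0.0584 -0.0584 -0.0583
 -0.0588 -0.0585 -0.0583 -0.0581 -0.0582] -1.0026761664064274
[[0.0815, 0.2091], [0.0811, 0.209], [0.0813, 0.209], [0.0809, 0.209], [0.0808, 0.209], [0.0804, 0.209], [0.081, 0.2089], [0.0805, 0.2089], [0.0807, 0.2089]]
top13 [-0.0587 -0.0589 -0.0588 -0.0581 -0.0584 -0.0573 -0.0575 -0.0582 -0.0584
 -0.0585 -0.0582 -0.0578 -0.0583 -0.0573] 0.44188619434611237
[[0.0822, 0.2052], [0.0819, 0.2074], [0.0839, 0.2071], [0.0833, 0.2067], [0.0796, 0.2061], [0.0794, 0.2058], [0.0818, 0.2053], [0.0837, 0.2076], [0.0834, 0.2073]]
holder [0.66091928 0.00712088 0.06186105] 0.06607628895991069
```

View pics/t13c.png

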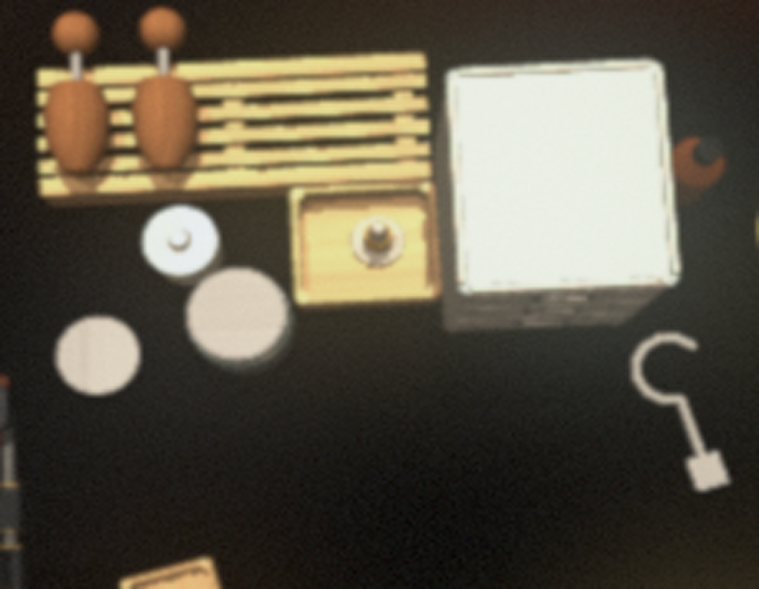

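View pics/diff.png

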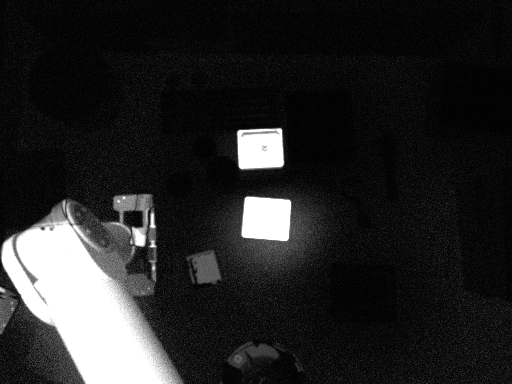

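```bash
python3 -c "
from cell import *
print(sign_off())"
```

```text
the job is handed in; nothing more can be done
None
```

I pushed the middle-sized bamboo tray through the gap and up against the shoe stand, and handed the job in at about 25 s of the 72 s allowed. I never gripped or lifted it. sign_off gives no verdict, so the checks below are my own.

**How it was done:**
- I first pushed the tray's near wall with both open fingers, which turned it square. Two slightly slanted pushes then centred it on the gap.
- The gripper body would not fit beside the drawer unit, so I did the last 70 mm with closed fingers at the middle of the near wall.
- The wrist force rose to about 12 N along the push when the tray stopped against the stand (about 16 N with the vertical part). I then backed the arm away, and it was touching nothing when I handed in.

**Last checks:**
- **Tray position:** its near face measured 58.4 mm in front of the drawer unit's origin. That puts its far face at 51.6 mm, and the stand's face had measured 51–52 mm.
- **Squareness:** the near rim was level to within about 0.3 mm in the wrist view, leaving out one rounded-corner point. The tray's angle was 4.00°, the same as the 4.0° used for the unit and stand.
- **Ring holder:** it is standing, with its top at about 64–66 mm.
- **Everything else:** comparing the first and last top pictures, only the tray and the arm had changed; a lighter patch at the small tray looks like the arm's shadow. Every force reading I took in the gap was what sliding alone would give, and none pointed to contact with the jar.

**Readings that disagreed:**
- The side camera's tray fits became unreliable once the tray was in the gap, because other things hid it or ran into it, so I ignored them.
- The top view put the tray about 1 mm further right than the wrist view, which is within the 2 mm calibration.

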